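Hook the parts basket out of the rinse tank

TASK

Take the hook rod from its stand and use it to lift the little basket of copper blanks off its hanger deep in the empty rinse tank, up and out over the rim, without touching the basket with the fingers or tipping it over. Set the basket down gently, upright near the middle of the wooden draining board, unhook it, and hang the rod back in its stand. Leave the can, tub, hammer and steel block alone.

Things in the scene. Friction and masses are not known exactly. Their poses are not given: they have to be found in the camera images.
- tank: Empty rinse tank: clear plastic box, open on top, fixed to the bench. Origin: centre of its underside, z up. Outside 114 (x) by 90 (y) by 136 mm high; inside 104 by 80 mm, floor and walls 5 mm thick. A steel two-prong hanger is on the inner face of its -x wall.
- hanger (a point): Midway between the low points of the two prongs, tank frame x = -24, y = 0, z = 52 mm. Prongs: 6 mm round bar at y = -20 and +20 mm, free space between; each starts at the tank's -x wall (x = -52, z = 60), slopes to its low point (x = -24, z = 52) and rises to its tip (x = -17, z = 58, all tank frame, bar centre line). Basket must rise 8 to 13 mm, then go to +x, to come off.
- basket: Steel basket, copper blanks fixed in it, about 140 g (varies), hung by its bail on the prongs in the tank. Origin: centre of underside. Box 44 (x) by 56 (y) by 22 mm high. At the start yaw as the tank's, origin at x = -25, y = 0, z = 12.5 mm in the tank. To pass the prongs going up it must first move at least 35 mm to the tank's +x.
- bail (a point): Middle of the bail's top bar (wire centre), 53.5 mm above the basket's underside; axes as the basket's. The bail is 5 mm round wire, rigid with the basket, in its plane x = 0: uprights at y = -26 and +26 up to z = 42, sloping in to a level top bar from y = -13 to +13. The prongs bear on the slopes; the top bar is free underneath.
- rod: Hook rod, about 130 g, loose, hanging upright in its stand. Origin: centre of its flange's underside, z up. Flange 40 x 40 x 4 mm; above it a square wooden grip 22 x 22 mm, z = 4 to 44. Below, a flat strip 4 (x) by 14 mm (y) on the axis down to z = -105, bent towards -x into a V-bottomed hook open upward.
- hook_seat (a point): Where the centre of a 5 mm wire lies when it rests in the hook: x = -10, y = 0, z = -104.75 mm in the rod's frame. The hook's lowest point is x = -10, z = -112.5; its upturned lip spans x = -18 to -22 and its top is at z = -94 mm; gap between strip and lip 16 mm.
- stand: The rod's stand, fixed: wooden foot, two steel posts at y = -50 and +50, top plate 90 (x) by 110 (y) by 6 mm, top at z = 128 mm. Origin: underside, straight below the rod's place. A slot through the plate runs x = -33 to +13, y = -13 to +13 mm. The rod's flange rests on the plate, its hook hangs through the slot, bent to the stand's -x.
- stand_slot (a point): Point on the stand's top-plate level (z = 128 mm) where the rod's origin belongs when it is hung up.
- board: Flat wooden draining board, 150 x 150 x 18 mm, fixed. Origin: centre of its underside; its top is at z = 18 mm.
- can: Bystander: aluminium can, 68 mm diameter, 90 mm high, upright. Origin: centre of its underside.
- tub: Bystander: white plastic tub, 90 mm rim diameter, 50 mm high. Origin: centre of its underside.
- hammer: Bystander: hammer lying on the bench. Origin: under the middle of its length.
- bench_block: Bystander: steel block 60 x 60 x 30 mm. Origin: centre of its underside.
There are look-alikes about, which are no part of the job. What is shaped like the basket but purple is not meant.

How it is judged:
By the outcome, as a careful person would: the job done as asked, in the order asked, and still so for the second after the job is handed in, with the robot touching nothing.
It also fails if it takes over 67 s, if anything falls off the work surface, if the arm or the gripper's body presses on something with over 40 N, if the wrist force passes 120 N, or if a joint passes its speed limit or range.

ROBOT

A 6-joint arm with a two-finger parallel gripper is mounted at the origin on the work surface. World frame = base frame: x ahead of the robot, y to its left, z up, the work surface at z = 0. Lengths are in m, angles in rad, forces in N, time in s.
With the tool pointing down it reaches from about 0.275 to 0.725 m from the base axis. Payload 15.9 kg.
Tool frame: the origin (TCP) lies midway between the tips of the shut fingers; the grasp point (between the pads) lies 19 mm behind it; z points along the fingers, y is the line along which they close (so a half turn about z gives the same grasp; the last joint's range is limited). The gripper opens to 85 mm and grips with 20 to 120 N. Pads are 22 mm wide; open, the fingers measure 114 mm over their backs; the gripper's body (76 mm by 85 mm) begins 54 mm behind the grasp point. The pads swing forward as they close: fully open they stand 13 mm farther back than shut.
Start: joints at [1.325, 0.213, -0.034, 1.323, 0, 1.571], TCP at [0.122, 0.485, 0.231] pointing down, gripper open.
Joint ranges: [-2.98, 2.98], [-0.74, 1.72], [-1.14, 1.35], [-2.1, 2.04], [-1.57, 1.44], [-3.14, 3.14]. Speed limits (rad/s): [1.89, 1.89, 2.39, 2.57, 3.14, 3.14].

INTERFACE

Orientations are given as a unit quaternion [w, x, y, z].
In Python, from rig import get_obs, cams, workorder, spotter gives the robot as it stands. The module is installed in compiled form; this text tells all that it offers.
- The arm moves only by the shell command python3 -m jog 'ROWS'. ROWS is a JSON object of lists of equal length, an entry for each row: "angular": the turn, a rotation vector about the tool's x, y, z in rad, a list of three; "linear": the shift along the tool's x, y, z in mm, a list of three; "grip": the closure in counts, from 0 (fully open) to 255 (shut). A call has exactly 8 rows; each row is the pose to reach, as a shift and turn from the pose commanded when the call began, along the tool's axes at that moment; what a row does not reach only later rows make up. A row lasts 1/12 s, in which the tool goes at most 41.7 mm and 7.16 degrees, less where a joint would pass 70% of its speed; a pose out of reach is approached as far as the arm can. A call with a gripper value outside its range is refused whole. The fingers move at their own pace and stop on an object; the grip force is fixed at half the most. Time passes only in rows, so rows that repeat a pose let the fingers close, or fill a call up. It gives the time, the measured TCP pose, the force, the opening and the grip force at its end, in the units of the state.
- get_obs(): the state, without advancing time (a new reading comes with each control period).
- cams.camera(name): name is "side" or "top"; returns the picture (400x640x3 uint8, blue, green, red); there is no depth.
- cams.camera_model(name): a dict with "camera_matrix" (3x3 intrinsics, pixels), "k1" (the pictures are not rectified: a ray, as slopes to the right and down, at radius r is drawn at 1 + k1 r^2 times it, then the intrinsics apply), "R" (3x3) and "t" (3): a world point X has camera coordinates R X + t. Camera axes: x right, y down, z forward; pixel columns grow to the right and rows downward; lengths in m; the calibration is good to about 2 mm. A picture is of the moment at which its call begins. camera_model takes no time and is no camera call.
- workorder.finish_job(): hands the job in; it is judged then, once.
Trained networks look in the newest picture that a camera, given by its name, has taken for a name from the list of things; names that differ only in an ending like _2 or _b are one class to them, and where a whole thing is asked for, a point or a joint stands for the part that bears it (a point fixed in the world has none). Each returns a list of dicts, best first, with "confidence" (0 to 1); they miss things now and then, are a little off and sometimes report something else, mostly with a low value. They report only what shows in the picture. A call takes as long as a camera call. They do not tell look-alikes from the thing itself.
- spotter.masks_of(camera, label): "region" (400x640 bool, what is visible of it) and "at" ([column, row] in pixels, amid what is visible of it).
- spotter.spot_point(camera, label): "at" ([column, row] in pixels: a listed point, or the origin of a listed thing).
The state is a dict: "time_s": time; "qpos": joint angles; "dq": joint speeds; "joint_efforts": joint torques, N m; "tcp_pos": TCP position; "eef_rot": TCP orientation; "ft_force": force on the tool from outside, world axes, zero at the start; "ft_torque": the same for the moment, N m; "gripper_width": finger opening in m; "finger_force": force on a finger pad.
Only numpy, scipy, OpenCV 4.12 (cv2) and the standard library are available. Lean on these libraries where they do the work, as an engineer would, in place of code of your own. Each camera call takes 0.05 s, during which the arm holds its last target. There are 200 camera calls.

## Working session

There is one attempt and no reset: what is moved stays moved. The work goes in short steps, Python scripts to look and compute and a shell command to move; the robot and the scene stay as the last step left them, time stands still between calls to the robot, and variables do not carry over. Pictures are saved under pics/ and viewed, at most 14 in all, crops included, and the job is handed in when it is done.

```bash
mkdir -p pics; cat > h.py <<'E'
import numpy as np, cv2
from rig import get_obs, cams, workorder, spotter
from scipy.spatial.transform import Rotation as Rn
def ray(cam,px):
    m=cams.camera_model(cam);K=np.array(m["camera_matrix"]);R=np.array(m["R"]);t=np.array(m["t"])
    d=cv2.undistortPoints(np.array([[px]],float),K,np.array([m["k1"],0,0,0.]))[0,0]
    v=R.T@np.array([d[0],d[1],1]);return -R.T@t,v/np.linalg.norm(v)
def atz(cam,px,z):
    c,v=ray(cam,px);return c+v*(z-c[2])/v[2]
def tri(p1,p2):
    (a,u),(b,v)=ray("side",p1),ray("top",p2)
    s=np.linalg.lstsq(np.c_[u,-v],b-a,rcond=None)[0];x,y=a+s[0]*u,b+s[1]*v
    return (x+y)/2,np.linalg.norm(x-y)
def proj(cam,X):
    m=cams.camera_model(cam);R=np.array(m["R"])
    return cv2.projectPoints(np.array(X,float).reshape(-1,1,3),cv2.Rodrigues(R)[0],np.array(m["t"],float),np.array(m["camera_matrix"]),np.array([m["k1"],0,0,0.]))[0][:,0]
E
python3 - <<'E'
from h import *
np.set_printoptions(precision=4,suppress=True)
for c in("side","top"):
    cv2.imwrite(f"pics/{c}0.png",cams.camera(c)); print(c,ray(c,[320,200]))
    for l in("rod","hook_seat","stand","stand_slot","tank","hanger","basket","bail","board","can","tub","hammer","bench_block"):
        print(c,l,[(np.round(d["at"],1).tolist(),round(d["confidence"],2)) for d in spotter.spot_point(c,l)[:3]])
print(get_obs())
E
```

```text
side (array([0.3496, 0.79  , 0.578 ]), array([ 0.2337, -0.8215, -0.5202]))
side rod [([363.2, 141.4], 0.75)]
side hook_seat [([363.4, 178.5], 0.67)]
side stand []
side stand_slot [([355.3, 139.2], 0.67), ([294.1, 166.2], 0.18)]
side tank [([349.5, 226.9], 0.77), ([214.7, 285.6], 0.74)]
side hanger [([358.2, 210.8], 0.9)]
side basket [([394.5, 262.6], 0.8), ([404.4, 229.1], 0.71), ([327.9, 257.2], 0.68)]
side bail [([331.9, 238.4], 0.96), ([397.6, 244.6], 0.77), ([406.3, 208.8], 0.67)]
side board [([306.5, 326.0], 0.78), ([217.1, 286.0], 0.41)]
side can [([269.2, 187.4], 0.66)]
side tub [([238.1, 226.6], 0.65)]
side hammer [([213.9, 285.2], 0.61)]
side bench_block [([295.6, 164.5], 0.69)]
top (array([0.3382, 0.0052, 1.1211]), array([ 0.2375, -0.0363, -0.9707]))
top rod [([422.2, 209.3], 0.96), ([408.7, 222.5], 0.47)]
top hook_seat [([355.8, 138.6], 0.55)]
top stand [([409.0, 220.8], 0.79)]
top stand_slot [([419.8, 209.9], 0.68)]
top tank [([316.0, 239.4], 0.91)]
top hanger [([317.1, 248.7], 0.83)]
top basket [([318.8, 253.9], 0.93), ([283.5, 305.5], 0.92), ([267.2, 247.9], 0.88)]
top bail [([273.5, 303.4], 0.95), ([259.8, 239.2], 0.79), ([321.4, 250.8], 0.73)]
top board [([177.1, 259.1], 0.88), ([318.5, 253.7], 0.53)]
top can [([354.7, 138.9], 0.65)]
top tub [([280.6, 144.3], 0.85)]
top hammer [([195.3, 164.3], 0.66)]
top bench_block [([422.6, 138.6], 0.76), ([282.1, 144.2], 0.72)]
{'time_s': 1.4, 'qpos': array([ 1.325 ,  0.2129, -0.0344,  1.3235, -0.    ,  1.5708]), 'dq': array([-0.0006, -0.0009,  0.0009,  0.0008, -0.0009, -0.0017]), 'joint_efforts': array([ -0.0008, -68.5957,  48.7325,   0.0012,  -0.    ,   0.    ]), 'tcp_pos': array([0.1217, 0.485 , 0.2313]), 'eef_rot': array([ 0.    ,  0.1226,  0.9925, -0.    ]), 'ft_force': array([0.2005, 0.7707, 0.005 ]), 'ft_torque': array([ 0.0024,  0.0091, -0.028 ]), 'finger_force': 0.0, 'gripper_width': 0.08524547384539227}
```

View pics/side0.png

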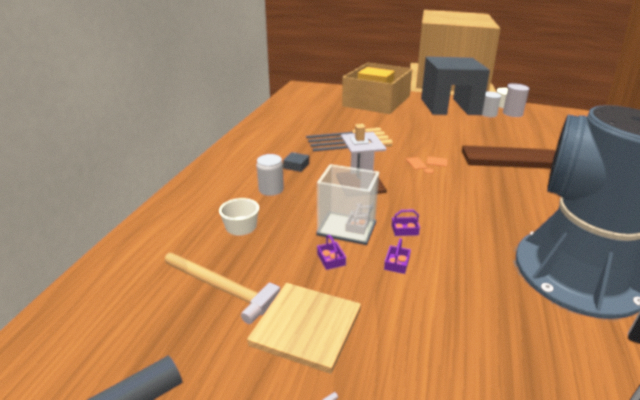

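View pics/top0.png

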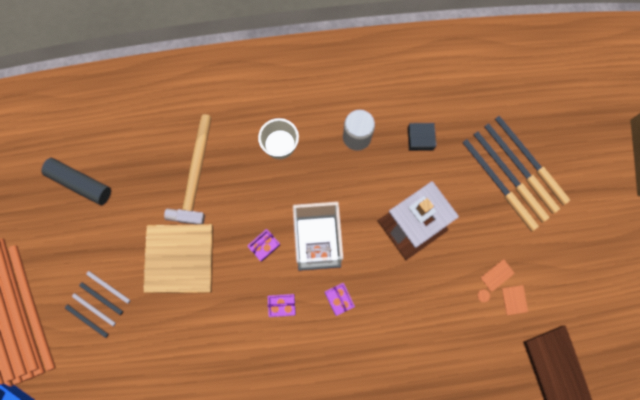

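```bash
python3 - <<'E'
from h import *
np.set_printoptions(precision=4,suppress=True)
t=cams.camera("top");s=cams.camera("side")
a=cv2.resize(t[175:275,290:465],None,fx=4.5,fy=4.5,interpolation=cv2.INTER_CUBIC)
cv2.imwrite("pics/ct.png",a)
b=cv2.resize(s[115:275,310:420],None,fx=3.7,fy=3.7,interpolation=cv2.INTER_CUBIC)
cv2.imwrite("pics/cs.png",b)
print("board",atz("top",[177.1,259.1],0),"tank org",atz("top",[316,239.4],0))
print("rod tri",tri([363.2,141.4],[422.2,209.3]),"slot",atz("top",[419.8,209.9],.128))
print("hanger",tri([358.2,210.8],[317.1,248.7]),"can",atz("top",[354.7,138.9],0))
for l,z in(("stand",.128),("tank",.136),("board",.018),("basket",.03)):
  for d in spotter.masks_of("top",l)[:3]:
    r=d["region"].astype(np.uint8);c=max(cv2.findContours(r,0,2)[0],key=cv2.contourArea)
    m=cv2.minAreaRect(c);bx=cv2.boxPoints(m)
    print(l,round(d["confidence"],2),d["at"],bx.round(1).tolist(),[atz("top",p,z)[:2].round(4).tolist() for p in bx])
E
```

```text
board [0.5166 0.2985 0.    ] tank org [ 0.5236 -0.0166  0.    ]
rod tri (array([ 0.5308, -0.2348,  0.127 ]), np.float64(0.011769383504244972)) slot [ 0.536  -0.2292  0.128 ]
hanger (array([ 0.4922, -0.0155,  0.0547]), np.float64(0.0044374266620930865)) can [ 0.7491 -0.1361  0.    ]
stand 0.84 [414.8, 223.0] [[375.70001220703125, 219.3000030517578], [432.29998779296875, 180.0], [460.8999938964844, 221.10000610351562], [404.29998779296875, 260.3999938964844]] [[0.5279, -0.1376], [0.5948, -0.2658], [0.5027, -0.309], [0.439, -0.1816]]
stand 0.53 [177.1, 260.9] [[143.0, 224.0], [212.0, 224.0], [212.0, 292.0], [143.0, 292.0]] [[0.5759, 0.3311], [0.5587, 0.1892], [0.4236, 0.2005], [0.4385, 0.3388]]
tank 0.91 [319.0, 231.4] [[292.70001220703125, 205.3000030517578], [338.29998779296875, 201.89999389648438], [343.1000061035156, 266.6000061035156], [297.5, 270.0]] [[0.5751, 0.0237], [0.5708, -0.0674], [0.4414, -0.0596], [0.4458, 0.0291]]
board 0.94 [178.9, 257.6] [[144.0, 223.0], [212.0, 223.0], [212.0, 292.0], [144.0, 292.0]] [[0.6042, 0.3647], [0.5854, 0.2094], [0.433, 0.2221], [0.4494, 0.3735]]
basket 0.89 [337.0, 300.3] [[323.5, 291.29998779296875], [343.1000061035156, 282.0], [354.79998779296875, 306.70001220703125], [335.20001220703125, 316.0]] [[0.4053, -0.0181], [0.4197, -0.0622], [0.3647, -0.0799], [0.3506, -0.0361]]
basket 0.77 [264.7, 249.3] [[246.8000030517578, 245.0], [266.3999938964844, 228.6999969482422], [280.29998779296875, 245.39999389648438], [260.79998779296875, 261.70001220703125]] [[0.5247, 0.135], [0.5555, 0.0888], [0.515, 0.0625], [0.4847, 0.1084]]
basket 0.63 [280.6, 303.2] [[268.0, 295.0], [294.0, 295.0], [294.0, 316.0], [268.0, 316.0]] [[0.4118, 0.1004], [0.4052, 0.0453], [0.3612, 0.0504], [0.3677, 0.1052]]
```

View pics/ct.png

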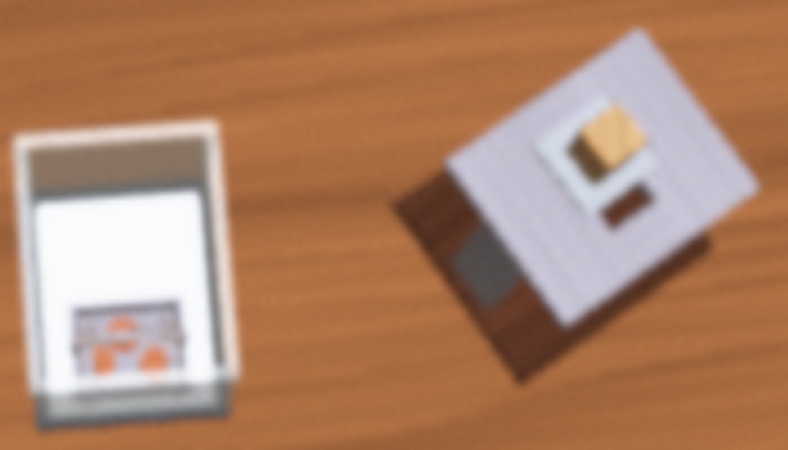

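View pics/cs.png

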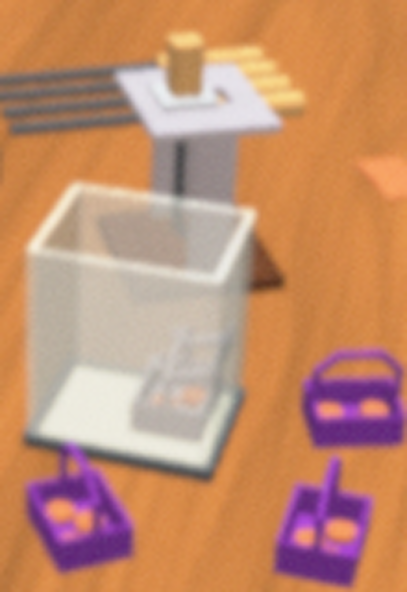

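The grey basket with copper blanks stands in the tank at top (318,252) / side (358,225). The purple look-alikes are at top (264,246), (281,305), (340,299) and side (330,253), (398,258), (405,225), so I choose the grey one. The rod's grip is at top (426,205) / side (360,133). The slot's open end lies to the lower right of it.

```bash
python3 - <<'E'
from h import *
np.set_printoptions(precision=4,suppress=True)
def cr(p):return np.array(p)/4.5+[290-.4,175-.4]
def rep(n,P,z):
    W=np.array([atz("top",cr(p),z)[:2] for p in P]);c=W.mean(0)
    e=[W[(i+1)%4]-W[i] for i in range(4)]
    print(n,c,"len",[round(np.linalg.norm(v)*1e3,1) for v in e],"ang",[round(np.degrees(np.arctan2(v[1],v[0])),1) for v in e]);return c
rep("plate",[(641,28),(760,187),(568,326),(446,160)],.128)
rep("flange",[(605,95),(658,155),(592,215),(538,150)],.132)
rep("griptop",[(618,102),(650,136),(614,168),(583,136)],.172)
rep("tanktop",[(14,135),(217,122),(238,378),(30,392)],.136)
rep("tankfloor",[(36,202),(200,190),(214,392),(44,398)],.005)
rep("board",[((x-289.6)*4.5,(y-174.6)*4.5) for x,y in[(145.5,225),(212,224.5),(211.5,292.5),(144,291.5)]],.018)
# side checks
for n,p,z in(("plate L",(115,68),.128),("plate T",(225,68),.128),("plate R",(283,128),.128),("plate B",(152,137),.128),("tank tl",(78,187),.136),("tr",(256,214),.136),("br",(217,278),.136),("bl",(28,246),.136)):
    print(n,atz("side",np.array(p)/3.7+[309.6,114.6],z)[:2])
E
```

```text
plate [ 0.528  -0.2365] len [np.float64(89.7), np.float64(109.8), np.float64(91.3), np.float64(110.3)] ang [np.float64(-152.8), np.float64(117.6), np.float64(27.6), np.float64(-63.2)]
flange [ 0.5369 -0.2343] len [np.float64(35.8), np.float64(41.5), np.float64(37.5), np.float64(40.5)] ang [np.float64(-147.7), np.float64(124.1), np.float64(30.8), np.float64(-58.3)]
griptop [ 0.5357 -0.2337] len [np.float64(20.0), np.float64(21.6), np.float64(19.0), np.float64(22.0)] ang [np.float64(-145.8), np.float64(123.5), np.float64(35.2), np.float64(-53.8)]
tanktop [ 0.5168 -0.0185] len [np.float64(90.2), np.float64(114.4), np.float64(90.2), np.float64(114.5)] ang [np.float64(-93.3), np.float64(177.0), np.float64(86.8), np.float64(-3.0)]
tankfloor [ 0.521  -0.0186] len [np.float64(82.1), np.float64(101.4), np.float64(83.3), np.float64(98.2)] ang [np.float64(-92.8), np.float64(176.4), np.float64(85.0), np.float64(-4.3)]
board [0.516 0.292] len [np.float64(152.8), np.float64(150.6), np.float64(151.2), np.float64(149.2)] ang [np.float64(-96.5), np.float64(174.8), np.float64(83.0), np.float64(-4.6)]
plate L [ 0.5933 -0.2693]
plate T [ 0.5163 -0.292 ]
plate R [ 0.4602 -0.1996]
plate B [ 0.5419 -0.1607]
tank tl [ 0.5665 -0.0605]
tr [ 0.4559 -0.0555]
br [0.4644 0.0261]
bl [0.575  0.0198]
```

```bash
cat >> h.py <<'E'
def go(pos,yaw):
    "tool-frame mm shift and rotvec to TCP pos with tool y at yaw deg (mod 180), z down"
    o=get_obs();w,x,y,z=o["eef_rot"];R=Rn.from_quat([x,y,z,w]).as_matrix()
    best=None
    for k in(0,180):
        a=np.radians(yaw+k);ty=np.array([np.cos(a),np.sin(a),0]);tz=np.array([0,0,-1.])
        v=Rn.from_matrix(R.T@np.c_[np.cross(ty,tz),ty,tz]).as_rotvec()
        if best is None or np.linalg.norm(v)<np.linalg.norm(best):best=v
    print("t",round(o["time_s"],2),"lin",(R.T@(np.array(pos)-o["tcp_pos"])*1e3).round(1),"ang",best.round(3),
     "yaw",round(np.degrees(np.arctan2(R[1,1],R[0,1])),1),"F",o["ft_force"].round(1),"w",round(o["gripper_width"]*1e3,1),"q",o["qpos"].round(2),"p",o["tcp_pos"].round(4))
E
python3 -c "
from h import *
go([.5365,-.234,.24],28)"
```

```text
t 1.7 lin [-577.3 -596.4   -8.7] ang [0.    0.    0.836] yaw 75.9 F [-0.7  0.2 -0.8] w 85.6 q [ 1.33  0.21 -0.03  1.32 -0.    1.57] p [0.1217 0.485  0.2313]
```

```bash
python3 -m jog '{"linear":[[-29,-30,0],[-58,-60,0],[-87,-90,0],[-116,-120,0],[-145,-150,0],[-174,-180,0],[-203,-210,0],[-230,-238,0]],"angular":[[0,0,0.05],[0,0,0.1],[0,0,0.15],[0,0,0.2],[0,0,0.25],[0,0,0.3],[0,0,0.35],[0,0,0.4]],"grip":[0,0,0,0,0,0,0,0]}' | tail -c 400; python3 -c "
from h import *
go([.5365,-.234,.24],28)"
```

```text
time_s: 2.37
tcp_pos: [0.2868, 0.1972, 0.2315]
eef_rot: [0.0, 0.318, 0.948, 0.0]
ft_force: [1.9, 1.0, 0.2]
gripper_width: 0.0856
finger_force: 0.0
t 2.37 lin [-459.1 -193.7   -8.5] ang [0.001 0.    0.436] yaw 53.0 F [1.9 1.  0.2] w 85.6 q [ 0.6  -0.1  -0.37  1.3  -0.    1.25] p [0.2868 0.1972 0.2315]
```

```bash
python3 -m jog '{"linear":[[-38,-16,0],[-76,-32,0],[-114,-48,0],[-152,-64,0],[-190,-80,0],[-228,-96,-1],[-266,-112,-2],[-304,-128,-4]],"angular":[[0,0,0.055],[0,0,0.11],[0,0,0.165],[0,0,0.22],[0,0,0.275],[0,0,0.33],[0,0,0.385],[0,0,0.436]],"grip":[0,0,0,0,0,0,0,0]}' >/dev/null; python3 -c "
from h import *
go([.5365,-.234,.24],28)"
```

```text
t 3.03 lin [-172.5    5.8   -4.8] ang [ 0.     0.    -0.002] yaw 27.9 F [1.6 1.8 0.1] w 85.3 q [-0.18  0.13 -0.13  1.31  0.    0.9 ] p [ 0.4506 -0.0843  0.2351]
```

```bash
python3 -m jog '{"linear":[[-36,1,-1],[-72,2,-2],[-108,4,-4],[-144,5,-5],[-172,6,-5],[-172,6,-5],[-172,6,-5],[-172,6,-5]],"angular":[[0,0,0],[0,0,0],[0,0,0],[0,0,0],[0,0,0],[0,0,0],[0,0,0],[0,0,0]],"grip":[0,0,0,0,0,0,0,0]}' >/dev/null; python3 - <<'E'
from h import *
go([.5365,-.234,.136],28)
for c in("side","top"):
    im=cams.camera(c)
    cv2.imwrite(f"pics/{c}1.png",im)
    for l in("rod","hook_seat","stand_slot"):print(c,l,[(np.round(d["at"],1).tolist(),round(d["confidence"],2)) for d in spotter.spot_point(c,l)[:2]])
s=cv2.imread("pics/side1.png")[60:200,290:430]
print("grip centre proj side",proj("side",[.5365,-.234,.172]),"org",proj("side",[.5365,-.234,.128]), "top",proj("top",[.5365,-.234,.172]))
cv2.imwrite("pics/c1.png",cv2.resize(s,None,fx=4,fy=4,interpolation=cv2.INTER_CUBIC))
E
```

```text
t 3.7 lin [ -3.2  -1.4 103.9] ang [-0.    -0.001  0.001] yaw 28.1 F [ 0.  -0.2 -0.5] w 85.3 q [-0.41  0.39  0.23  1.41  0.    0.67] p [ 0.5362 -0.2306  0.2399]
side rod [([359.6, 139.2], 0.61), ([361.9, 172.6], 0.34)]
side hook_seat [([359.6, 176.1], 0.78), ([241.7, 226.3], 0.18)]
side stand_slot [([357.1, 138.8], 0.72)]
top rod [([422.1, 210.9], 0.63)]
top hook_seat []
top stand_slot [([420.7, 207.2], 0.78), ([316.5, 241.7], 0.27)]
grip centre proj side [[359.55248748 124.46646161]] org [[358.78925086 140.39111544]] top [[426.62556033 204.30161877]]
```

View pics/c1.png

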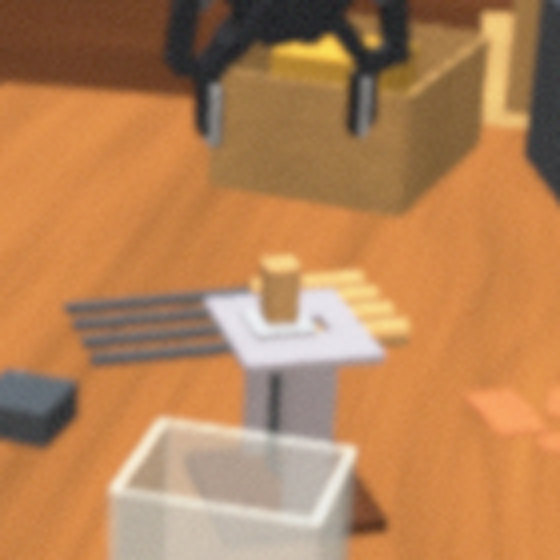

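The grip top shows at side (360,125.5), against a projected (359.6,124.5). It lies between the open fingers, so I descend and grip.

```bash
python3 -m jog '{"linear":[[-3,-1,25],[-3,-1,50],[-3,-1,75],[-3,-1,92],[-3,-1,102],[-3,-1,102],[-3,-1,102],[-3,-1,102]],"angular":[[0,0,0],[0,0,0],[0,0,0],[0,0,0],[0,0,0],[0,0,0],[0,0,0],[0,0,0]],"grip":[0,0,0,0,0,60,120,255]}' ; python3 -m jog '{"linear":[[0,0,0],[0,0,0],[0,0,0],[0,0,0],[0,0,0],[0,0,0],[0,0,0],[0,0,0]],"angular":[[0,0,0],[0,0,0],[0,0,0],[0,0,0],[0,0,0],[0,0,0],[0,0,0],[0,0,0]],"grip":[255,255,255,255,255,255,255,255]}'
python3 - <<'E'
from h import *
go([.5365,-.234,.30],28)
E
```

```text
time_s: 4.77
tcp_pos: [0.5376, -0.2342, 0.1395]
eef_rot: [0.001, 0.514, 0.858, 0.0]
ft_force: [0.8, 0.2, 0.2]
gripper_width: 0.0512
finger_force: 0.0
time_s: 5.43
tcp_pos: [0.5375, -0.2342, 0.1392]
eef_rot: [0.001, 0.514, 0.858, 0.0]
ft_force: [-1.4, 0.4, 6.9]
gripper_width: 0.0211
finger_force: 59.2
t 5.43 lin [   0.4   -0.6 -160.8] ang [0.001 0.001 0.002] yaw 28.1 F [-1.4  0.4  6.9] w 21.1 q [-0.41  0.42  0.02  1.17 -0.    0.67] p [ 0.5375 -0.2342  0.1392]
```

```bash
python3 -m jog '{"linear":[[0,0,-4],[0,0,-16],[0,0,-40],[0,0,-65],[0,0,-90],[0,0,-115],[0,0,-140],[0,0,-160]],"angular":[[0,0,0],[0,0,0],[0,0,0],[0,0,0],[0,0,0],[0,0,0],[0,0,0],[0,0,0]],"grip":[255,255,255,255,255,255,255,255]}' 
python3 - <<'E'
from h import *
# target above tank: rod x=+10 tank, z .30
def tank(x,y,z):
    a=np.radians(-3.1);return [.5168+(x*np.cos(a)-y*np.sin(a))/1e3,-.0185+(x*np.sin(a)+y*np.cos(a))/1e3,z/1e3]
go(tank(10,0,300+11.2),-3.1)
P={}
for c in("side","top"):
    im=cams.camera(c);cv2.imwrite(f"pics/{c}2.png",im)
    for l in("rod","hook_seat"):
        d=spotter.spot_point(c,l);print(c,l,[(np.round(d["at"],1).tolist(),round(d["confidence"],2)) for d in d[:2]])
    o=get_obs()["tcp_pos"];a=np.radians(28.1)
    print("expect",proj(c,[o-[0,0,.0112],o-[0,0,.0112]+np.array([-.01*np.cos(a),-.01*np.sin(a),-.10475])]))
s=cv2.imread("pics/side2.png")[40:200,290:430]
cv2.imwrite("pics/c2.png",cv2.resize(s,None,fx=3.7,fy=3.7,interpolation=cv2.INTER_CUBIC))
E
```

```text
time_s: 6.1
tcp_pos: [0.537, -0.234, 0.3005]
eef_rot: [0.001, 0.514, 0.858, 0.0]
ft_force: [0.1, -0.3, -0.9]
gripper_width: 0.0213
finger_force: 58.7
t 6.1 lin [194.4  92.2 -10.9] ang [0.001 0.001 0.544] yaw 28.1 F [ 0.1 -0.3 -0.9] w 21.3 q [-0.41  0.41  0.4   1.57 -0.    0.67] p [ 0.537  -0.234   0.3005]
side rod [([361.6, 82.0], 0.77)]
side hook_seat [([364.1, 120.6], 0.86)]
expect [[361.20528344  79.37842124]
 [363.1179484  119.79729512]]
top rod []
top hook_seat [([431.7, 206.2], 0.69)]
expect [[440.34713964 188.86539125]
 [430.69431047 207.28982022]]
```

View pics/c2.png

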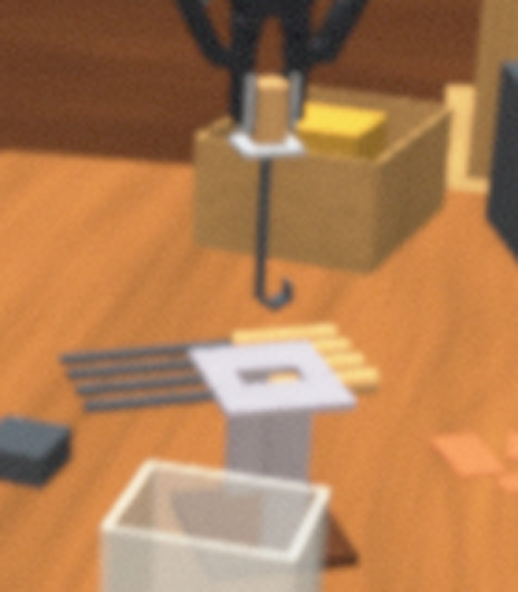

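The rod is held upright: hook at side (364,120), stand slot now empty at crop (270,375). Next, over the tank.

```bash
python3 -m jog '{"linear":[[15,7,-11],[50,24,-11],[88,42,-11],[126,60,-11],[160,76,-11],[185,88,-11],[194,92,-11],[194,92,-11]],"angular":[[0,0,0.05],[0,0,0.14],[0,0,0.24],[0,0,0.34],[0,0,0.44],[0,0,0.52],[0,0,0.544],[0,0,0.544]],"grip":[255,255,255,255,255,255,255,255]}' >/dev/null
cat >> h.py <<'E'
def tank(x,y,z):
    a=np.radians(-3.1);return [.5168+(x*np.cos(a)-y*np.sin(a))/1e3,-.0185+(x*np.sin(a)+y*np.cos(a))/1e3,z/1e3]
E
python3 - <<'E'
from h import *
go(tank(10,0,152+11.2),-3.1)
# basket check
for c in("side","top"):
    im=cams.camera(c);cv2.imwrite(f"pics/{c}3.png",im)
    for l in("bail","hook_seat","hanger"):
        d=spotter.spot_point(c,l);print(c,l,[(np.round(d["at"],1).tolist(),round(d["confidence"],2)) for d in d[:4]])
    print("expect bail, hanger, hook",proj(c,[tank(-25,0,66),tank(-24,0,52),tank(0,0,300-104.75)]))
E
```

```text
t 7.07 lin [ -1.9   1.  145.1] ang [-0.002 -0.     0.002] yaw -3.0 F [-0.1 -0.  -0.4] w 21.2 q [-0.03  0.27  0.24  1.54  0.    1.59] p [ 0.5261 -0.0171  0.3083]
side bail [([398.9, 243.9], 0.8), ([405.4, 208.8], 0.75), ([331.8, 236.9], 0.62)]
side hook_seat [([347.4, 155.2], 0.78)]
side hanger [([357.6, 211.6], 0.84)]
expect bail, hanger, hook [[357.78049674 205.95467197]
 [357.05951746 211.16611818]
 [348.97788047 151.44305315]]
top bail []
top hook_seat []
top hanger []
expect bail, hanger, hook [[318.09913335 249.03956201]
 [318.04645219 249.53540706]
 [317.36243573 225.564074  ]]
```

```bash
python3 -m jog '{"linear":[[-1,1,10],[-2,1,30],[-2,1,52],[-2,1,74],[-2,1,96],[-2,1,116],[-2,1,128],[-2,1,132]],"angular":[[0,0,0],[0,0,0],[0,0,0],[0,0,0],[0,0,0],[0,0,0],[0,0,0],[0,0,0]],"grip":[255,255,255,255,255,255,255,255]}' >/dev/null
python3 - <<'E'
from h import *
go(tank(10,0,152+11.2),-3.1)
o=get_obs()["tcp_pos"];rz=o[2]*1e3-11.2
im=cams.camera("side");cv2.imwrite("pics/side4.png",im)
for l in("hook_seat","rod","bail"):
    print(l,[(np.round(d["at"],1).tolist(),round(d["confidence"],2)) for d in spotter.spot_point("side",l)[:4]])
x0,y0,f=310,125,5
v=cv2.resize(im[y0:y0+120,x0:x0+100],None,fx=f,fy=f,interpolation=cv2.INTER_CUBIC)
P=proj("side",[tank(0,0,rz-104.75),tank(-25,0,66),tank(10,0,rz),tank(-25,-13,66),tank(-25,13,66),tank(-10,7,rz-94),tank(-10,-7,rz-94),tank(0,7,rz-112.5),tank(0,-7,rz-112.5)]);print(P.round(1))
for p in P: cv2.circle(v,tuple(int(q) for q in ((p-[x0,y0]+.5)*f)),3,(0,0,255),1)
cv2.imwrite("pics/c4.png",v)
E
```

```text
t 8.13 lin [ 2.9  0.  11.9] ang [-0.003  0.    -0.   ] yaw -3.1 F [ 0.  -0.1 -0.9] w 21.2 q [-0.04  0.29 -0.08  1.21 -0.    1.58] p [ 0.5266 -0.0219  0.1751]
hook_seat [([295.1, 167.5], 0.64)]
rod [([347.2, 162.9], 0.65)]
bail [([405.8, 210.2], 0.85), ([333.0, 238.2], 0.65), ([397.8, 245.3], 0.64), ([347.6, 164.4], 0.25)]
[[346.9 206.6]
 [357.8 206. ]
 [344.  164.2]
 [359.3 203. ]
 [356.3 208.9]
 [350.5 204.9]
 [352.2 201.8]
 [345.9 211.1]
 [347.6 208. ]]
```

View pics/c4.png

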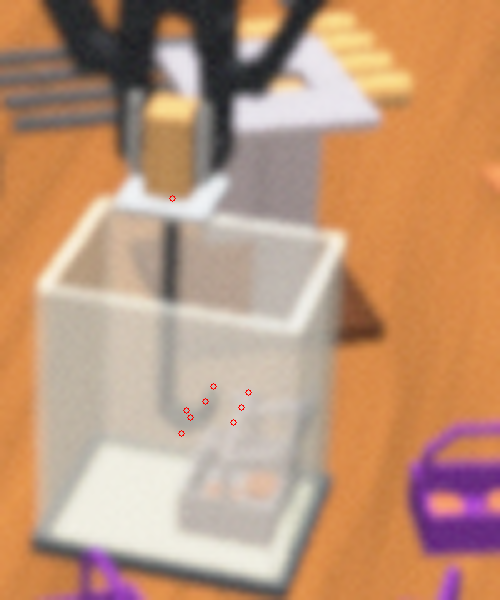

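The hook shows at crop (180,425) with its lip at (208,395), as projected. The bail bar is near (241,407). I lower it further and then slide it under the bar.

```bash
python3 -m jog '{"linear":[[1,0,2],[3,0,5],[3,0,8],[3,0,11],[3,0,11],[3,0,11],[3,0,11],[3,0,11]],"angular":[[0,0,0],[0,0,0],[0,0,0],[0,0,0],[0,0,0],[0,0,0],[0,0,0],[0,0,0]],"grip":[255,255,255,255,255,255,255,255]}' >/dev/null
python3 - <<'E'
from h import *
go(tank(-15,0,153+11.2),-3.1)
E
```

```text
t 9.0 lin [ -0.5 -26.1   2. ] ang [0. 0. 0.] yaw -3.1 F [ 0.6 -0.  -1. ] w 21.3 q [-0.04  0.29 -0.1   1.18 -0.    1.59] p [ 0.5279 -0.0186  0.1662]
```

```bash
python3 -m jog '{"linear":[[0,0,2],[0,-3,2],[0,-8,2],[0,-13,2],[0,-18,2],[0,-23,2],[0,-26,2],[0,-26,2]],"angular":[[0,0,0],[0,0,0],[0,0,0],[0,0,0],[0,0,0],[0,0,0],[0,0,0],[0,0,0]],"grip":[255,255,255,255,255,255,255,255]}' 
python3 - <<'E'
from h import *
go(tank(-15,0,170.75+11.2),-3.1)
im=cams.camera("side");cv2.imwrite("pics/side5.png",im)
E
```

```text
time_s: 9.67
tcp_pos: [0.5013, -0.0171, 0.1643]
eef_rot: [0.0, 0.726, 0.688, 0.0]
ft_force: [0.2, -0.1, -1.3]
gripper_width: 0.0212
finger_force: 58.8
t 9.67 lin [ -0.5   0.6 -17.6] ang [ 0. -0.  0.] yaw -3.1 F [ 0.2 -0.1 -1.3] w 21.2 q [-0.03  0.24 -0.17  1.16  0.    1.59] p [ 0.5013 -0.0171  0.1643]
```

```bash
python3 -m jog '{"linear":[[0,0,-5],[0,0,-10],[0,0,-14],[0,0,-17],[0,0,-19],[0,0,-21],[0,0,-22],[0,0,-22]],"angular":[[0,0,0],[0,0,0],[0,0,0],[0,0,0],[0,0,0],[0,0,0],[0,0,0],[0,0,0]],"grip":[255,255,255,255,255,255,255,255]}' 
python3 - <<'E'
from h import *
go(tank(-15,0,181.3+11.2),-3.1)
im=cams.camera("side");cv2.imwrite("pics/side6.png",im)
o=[get_obs()["ft_force"]]
a=cv2.imread("pics/side5.png")
v=[cv2.resize(i[165:250,310:385],None,fx=5,fy=5,interpolation=cv2.INTER_CUBIC) for i in(a,im)]
cv2.imwrite("pics/c6.png",np.hstack(v))
E
```

```text
time_s: 10.38
tcp_pos: [0.5019, -0.0171, 0.1862]
eef_rot: [0.0, 0.726, 0.688, 0.0]
ft_force: [0.4, -0.3, -2.2]
gripper_width: 0.0211
finger_force: 58.7
t 10.38 lin [-0.5 -0.1 -6.3] ang [ 0. -0.  0.] yaw -3.1 F [ 0.4 -0.3 -2.2] w 21.1 q [-0.03  0.23 -0.13  1.21  0.    1.59] p [ 0.5019 -0.0171  0.1862]
```

View pics/c6.png

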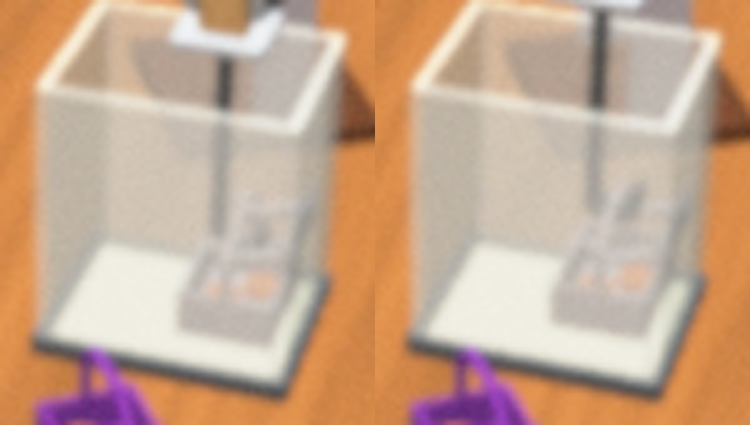

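The basket has risen about 2 px and Fz fell by ~1.2 N, so it hangs on the hook. Next: lift to ~10.5 mm, then go to +x gently.

```bash
python3 -m jog '{"linear":[[0,0,-2],[0,0,-4],[0,0,-6],[0,0,-6.3],[0,0,-6.3],[0,1,-6.3],[0,3,-6.3],[0,6,-6.3]],"angular":[[0,0,0],[0,0,0],[0,0,0],[0,0,0],[0,0,0],[0,0,0],[0,0,0],[0,0,0]],"grip":[255,255,255,255,255,255,255,255]}' ;python3 -m jog '{"linear":[[0,4,0],[0,9,0],[0,14,0],[0,20,0],[0,26,0],[0,31,0],[0,34,0],[0,35,0]],"angular":[[0,0,0],[0,0,0],[0,0,0],[0,0,0],[0,0,0],[0,0,0],[0,0,0],[0,0,0]],"grip":[255,255,255,255,255,255,255,255]}'
python3 - <<'E'
from h import *
go(tank(26,0,181.3+11.2),-3.1)
im=cams.camera("side");cv2.imwrite("pics/side7.png",im)
cv2.imwrite("pics/top7.png",cams.camera("top"))
v=cv2.resize(im[145:250,310:385],None,fx=5,fy=5,interpolation=cv2.INTER_CUBIC)
cv2.imwrite("pics/c7.png",v)
E
```

```text
time_s: 11.1
tcp_pos: [0.508, -0.0175, 0.1924]
eef_rot: [-0.0, 0.726, 0.688, -0.0]
ft_force: [-1.0, -0.1, -2.3]
gripper_width: 0.0211
finger_force: 58.7
time_s: 11.77
tcp_pos: [0.5433, -0.0194, 0.1922]
eef_rot: [-0.0, 0.726, 0.688, -0.0]
ft_force: [0.1, 0.5, -2.5]
gripper_width: 0.0209
finger_force: 58.7
t 11.77 lin [-0.6 -0.5 -0.3] ang [-0.  0.  0.] yaw -3.1 F [ 0.1  0.5 -2.5] w 20.9 q [-0.04  0.31 -0.    1.26 -0.    1.59] p [ 0.5433 -0.0194  0.1922]
```

View pics/c7.png

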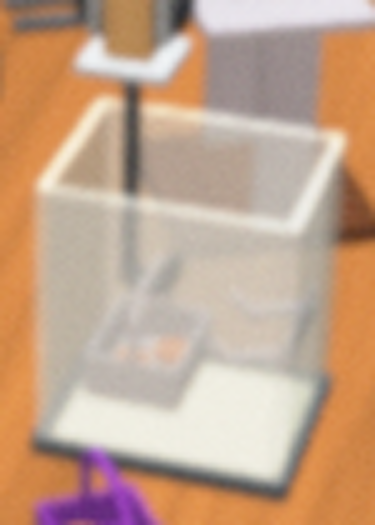

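The basket is off and upright on the hook at crop (150,345), and the prongs at (270,300) are empty. Next: lift straight up.

```bash
python3 -m jog '{"linear":[[0,0,-5],[0,0,-15],[0,0,-28],[0,0,-42],[0,0,-56],[0,0,-70],[0,0,-84],[0,0,-96]],"angular":[[0,0,0],[0,0,0],[0,0,0],[0,0,0],[0,0,0],[0,0,0],[0,0,0],[0,0,0]],"grip":[255,255,255,255,255,255,255,255]}' >/dev/null;python3 -m jog '{"linear":[[0,0,-12],[0,0,-24],[0,0,-34],[0,0,-42],[0,0,-47],[0,0,-48],[0,0,-48],[0,0,-48]],"angular":[[0,0,0],[0,0,0],[0,0,0],[0,0,0],[0,0,0],[0,0,0],[0,0,0],[0,0,0]],"grip":[255,255,255,255,255,255,255,255]}'
python3 - <<'E'
from h import *
go([.526,.2915,.336],-3.1)
cv2.imwrite("pics/side8.png",cams.camera("side"))
for l in("basket","bail"):print(l,[(np.round(d["at"],1).tolist(),round(d["confidence"],2)) for d in spotter.spot_point("side",l)[:4]])
print(proj("side",[tank(16,0,325-158.25),tank(16,0,325-104.75)]))
E
```

```text
time_s: 13.2
tcp_pos: [0.5427, -0.0194, 0.3362]
eef_rot: [-0.0, 0.726, 0.688, -0.0]
ft_force: [-0.3, -0.4, -2.2]
gripper_width: 0.0214
finger_force: 58.8
t 13.2 lin [ 3.095e+02 -3.340e+01  2.000e-01] ang [-0. -0.  0.] yaw -3.1 F [-0.3 -0.4 -2.2] w 21.4 q [-0.04  0.32  0.38  1.62  0.    1.59] p [ 0.5427 -0.0194  0.3362]
basket [([394.6, 264.1], 0.78), ([344.5, 162.5], 0.75), ([327.9, 257.1], 0.64), ([402.3, 227.8], 0.62)]
bail [([397.1, 245.3], 0.96), ([407.2, 210.5], 0.96), ([328.6, 236.8], 0.8), ([343.0, 139.7], 0.79)]
[[341.28781489 162.56024655]
 [341.93684548 139.38181474]]
```

```bash
python3 -m jog '{"linear":[[3,0,0],[10,-1,0],[22,-2,0],[38,-4,0],[56,-6,0],[76,-8,0],[96,-10,0],[116,-12,0]],"angular":[[0,0,0],[0,0,0],[0,0,0],[0,0,0],[0,0,0],[0,0,0],[0,0,0],[0,0,0]],"grip":[255,255,255,255,255,255,255,255]}' >/dev/null;python3 -m jog '{"linear":[[20,-2,0],[40,-4,0],[60,-6,0],[80,-8,0],[100,-11,0],[120,-14,0],[138,-16,0],[154,-18,0]],"angular":[[0,0,0],[0,0,0],[0,0,0],[0,0,0],[0,0,0],[0,0,0],[0,0,0],[0,0,0]],"grip":[255,255,255,255,255,255,255,255]}' >/dev/null; python3 -m jog '{"linear":[[14,-1,0],[25,-2,0],[33,-3,0],[38,-3,0],[39,-3,0],[39,-3,0],[39,-3,0],[39,-3,0]],"angular":[[0,0,0],[0,0,0],[0,0,0],[0,0,0],[0,0,0],[0,0,0],[0,0,0],[0,0,0]],"grip":[255,255,255,255,255,255,255,255]}'
python3 - <<'E'
from h import *
go([.526,.2915,.336],-3.1)
o=get_obs()["tcp_pos"]
for c in("side","top"):
    im=cams.camera(c);cv2.imwrite(f"pics/{c}9.png",im)
    for l in("basket","bail"):print(c,l,[(np.round(d["at"],1).tolist(),round(d["confidence"],2)) for d in spotter.spot_point(c,l)[:4]])
    print(proj(c,[o+[-.01,0,-.0112-.15825],o+[-.01,0,-.0112-.10475]]))
E
```

```text
time_s: 15.35
tcp_pos: [0.5266, 0.2904, 0.3365]
eef_rot: [0.0, 0.726, 0.688, 0.0]
ft_force: [0.5, 0.6, -2.7]
gripper_width: 0.0213
finger_force: 58.8
t 15.35 lin [ 1.1 -0.7  0.5] ang [ 0.  0. -0.] yaw -3.1 F [ 0.5  0.6 -2.7] w 21.3 q [ 0.5   0.47  0.59  1.7  -0.    2.13] p [0.5266 0.2904 0.3365]
side basket [([305.3, 253.0], 0.86), ([395.2, 261.7], 0.77), ([403.8, 229.5], 0.74), ([329.7, 255.2], 0.56)]
side bail [([395.5, 244.0], 0.9), ([330.6, 237.2], 0.85), ([405.9, 211.1], 0.82), ([303.2, 223.4], 0.58)]
[[304.34554441 250.31247358]
 [303.67480605 221.43728847]]
top basket [([160.3, 246.8], 0.65), ([266.9, 248.8], 0.63), ([338.1, 300.4], 0.61), ([282.5, 300.5], 0.6)]
top bail [([259.7, 241.7], 0.92), ([148.8, 241.4], 0.66), ([278.8, 302.4], 0.63), ([340.0, 296.4], 0.62)]
[[158.23164355 247.53105266]
 [149.44811474 243.13340137]]
```

```bash
python3 -m jog '{"linear":[[0,0,4],[1,0,14],[1,-1,28],[1,-1,44],[1,-1,60],[1,-1,76],[1,-1,90],[1,-1,102]],"angular":[[0,0,0],[0,0,0],[0,0,0],[0,0,0],[0,0,0],[0,0,0],[0,0,0],[0,0,0]],"grip":[255,255,255,255,255,255,255,255]}' >/dev/null;python3 -m jog '{"linear":[[0,0,10],[0,0,18],[0,0,25],[0,0,30],[0,0,34],[0,0,36],[0,0,37],[0,0,37]],"angular":[[0,0,0],[0,0,0],[0,0,0],[0,0,0],[0,0,0],[0,0,0],[0,0,0],[0,0,0]],"grip":[255,255,255,255,255,255,255,255]}'; python3 -m jog '{"linear":[[0,0,1],[0,0,2],[0,0,3],[0,0,4],[0,0,5],[0,0,6],[0,0,7],[0,0,7]],"angular":[[0,0,0],[0,0,0],[0,0,0],[0,0,0],[0,0,0],[0,0,0],[0,0,0],[0,0,0]],"grip":[255,255,255,255,255,255,255,255]}'
```

```text
time_s: 16.98
tcp_pos: [0.5256, 0.292, 0.1975]
eef_rot: [0.0, 0.726, 0.688, 0.0]
ft_force: [0.6, -0.3, -1.1]
gripper_width: 0.0213
finger_force: 58.9
time_s: 17.65
tcp_pos: [0.5254, 0.292, 0.1901]
eef_rot: [-0.0, 0.726, 0.688, -0.0]
ft_force: [-0.2, -0.0, -2.1]
gripper_width: 0.0214
finger_force: 58.9
```

```bash
python3 -m jog '{"linear":[[0,0,0.7],[0,0,1.4],[0,0,2.1],[0,0,2.8],[0,0,3.5],[0,0,4.2],[0,0,5],[0,0,5]],"angular":[[0,0,0],[0,0,0],[0,0,0],[0,0,0],[0,0,0],[0,0,0],[0,0,0],[0,0,0]],"grip":[255,255,255,255,255,255,255,255]}'; python3 - <<'E'
from h import *
im=cams.camera("side");cv2.imwrite("pics/side10.png",im)
for l in("basket","bail","hook_seat"):print(l,[(np.round(d["at"],1).tolist(),round(d["confidence"],2)) for d in spotter.spot_point("side",l)[:4]])
print(proj("side",[[.516,.2925,.018],[.516,.2925,.0715]]))
v=cv2.resize(im[230:355,250:370],None,fx=4.5,fy=4.5,interpolation=cv2.INTER_CUBIC)
cv2.imwrite("pics/c10.png",v);print([get_obs()["ft_force"].round(1)])
E
```

```text
time_s: 18.32
tcp_pos: [0.5255, 0.292, 0.1853]
eef_rot: [-0.0, 0.726, 0.688, -0.0]
ft_force: [-0.7, 0.8, -1.5]
gripper_width: 0.0212
finger_force: 58.9
basket [([402.3, 229.2], 0.89), ([308.3, 319.3], 0.81), ([392.5, 260.8], 0.8), ([329.4, 258.6], 0.61)]
bail [([404.2, 209.3], 0.98), ([397.1, 245.0], 0.85), ([307.1, 296.9], 0.81), ([327.3, 236.9], 0.77)]
hook_seat [([303.4, 299.0], 0.68)]
[[305.97864542 319.50701692]
 [305.41458745 296.88704306]]
[array([ 0.2,  0.7, -2. ])]
```

View pics/c10.png

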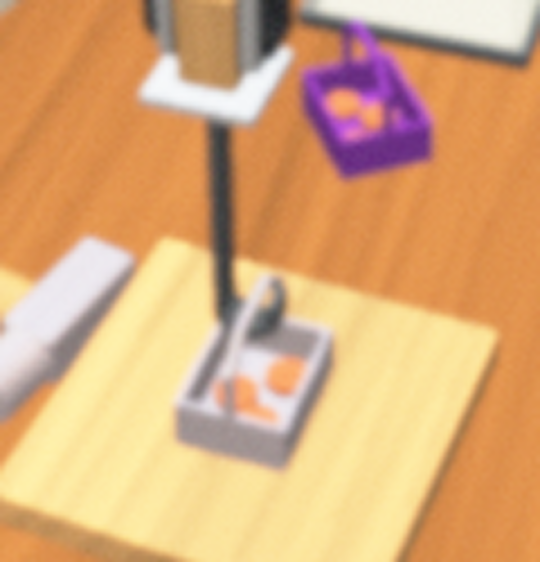

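The basket stands upright on the board at about crop (255,400), near the middle. I lower the hook out of the bail, then back it off.

```bash
python3 -m jog '{"linear":[[0,0,0.7],[0,0,1.5],[0,0,2.5],[0,0,4],[0,0,6.5],[0,0,9],[0,0,12],[0,0,15]],"angular":[[0,0,0],[0,0,0],[0,0,0],[0,0,0],[0,0,0],[0,0,0],[0,0,0],[0,0,0]],"grip":[255,255,255,255,255,255,255,255]}'; python3 -m jog '{"linear":[[0,0,0],[0,0,0],[0,0,0],[0,0,0],[0,0,0],[0,0,0],[0,0,0],[0,0,0]],"angular":[[0,0,0],[0,0,0],[0,0,0],[0,0,0],[0,0,0],[0,0,0],[0,0,0],[0,0,0]],"grip":[255,255,255,255,255,255,255,255]}'; python3 - <<'E'
from h import *
im=cams.camera("side");cv2.imwrite("pics/side11.png",im)
for l in("basket","bail","hook_seat"):print(l,[(np.round(d["at"],1).tolist(),round(d["confidence"],2)) for d in spotter.spot_point("side",l)[:4]])
v=cv2.resize(im[230:355,250:370],None,fx=4.5,fy=4.5,interpolation=cv2.INTER_CUBIC)
cv2.imwrite("pics/c11.png",v)
E
```

```text
time_s: 19.18
tcp_pos: [0.5255, 0.292, 0.17]
eef_rot: [-0.0, 0.726, 0.688, -0.0]
ft_force: [1.1, 0.5, -1.3]
gripper_width: 0.0213
finger_force: 58.9
time_s: 19.85
tcp_pos: [0.5255, 0.292, 0.1704]
eef_rot: [-0.0, 0.726, 0.688, 0.0]
ft_force: [0.1, 0.2, -1.2]
gripper_width: 0.0212
finger_force: 58.9
basket [([404.5, 231.4], 0.7), ([306.8, 297.0], 0.7), ([328.3, 262.0], 0.62), ([394.1, 263.3], 0.6)]
bail [([398.7, 246.9], 0.96), ([238.8, 225.6], 0.73), ([305.7, 295.7], 0.71), ([328.8, 240.2], 0.67)]
hook_seat [([305.8, 306.6], 0.78)]
```

View pics/c11.png

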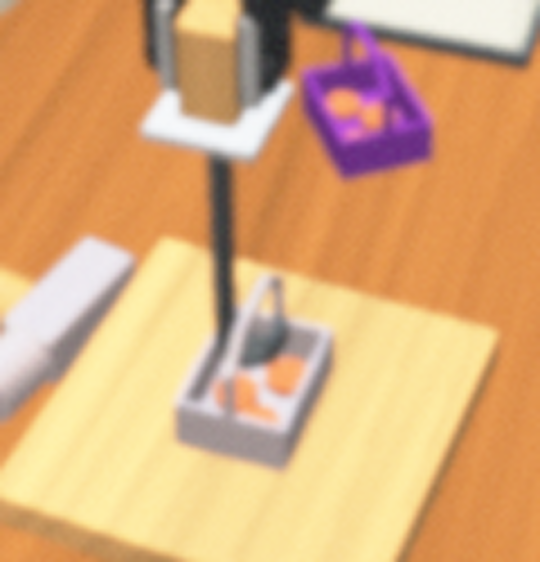

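The basket hasn't moved, and the hook at (260,340) is well below the bar at (265,285). I back off to +x.

```bash
python3 -m jog '{"linear":[[0,2,0],[0,5,0],[0,9,0],[0,14,0],[0,19,0],[0,24,0],[0,29,0],[0,32,0]],"angular":[[0,0,0],[0,0,0],[0,0,0],[0,0,0],[0,0,0],[0,0,0],[0,0,0],[0,0,0]],"grip":[255,255,255,255,255,255,255,255]}'; python3 -m jog '{"linear":[[0,5,0],[0,8,-1],[0,8,-5],[0,8,-15],[0,8,-30],[0,8,-48],[0,8,-68],[0,8,-88]],"angular":[[0,0,0],[0,0,0],[0,0,0],[0,0,0],[0,0,0],[0,0,0],[0,0,0],[0,0,0]],"grip":[255,255,255,255,255,255,255,255]}'; python3 - <<'E'
from h import *
cv2.imwrite("pics/side12.png",cams.camera("side"))
for l in("basket","bail"):print(l,[(np.round(d["at"],1).tolist(),round(d["confidence"],2)) for d in spotter.spot_point("side",l)[:4]])
go([.5375,-.2342,.302],28.1)
E
```

```text
time_s: 20.72
tcp_pos: [0.5582, 0.2902, 0.1702]
eef_rot: [0.0, 0.726, 0.688, -0.0]
ft_force: [-0.4, -0.7, -1.5]
gripper_width: 0.0212
finger_force: 58.9
time_s: 21.38
tcp_pos: [0.5651, 0.2899, 0.2604]
eef_rot: [0.0, 0.726, 0.688, 0.0]
ft_force: [0.6, 0.1, -2.3]
gripper_width: 0.0217
finger_force: 58.9
basket [([306.6, 319.3], 0.96), ([404.1, 230.9], 0.89), ([393.1, 263.6], 0.66), ([327.7, 258.0], 0.63)]
bail [([330.9, 239.1], 0.97), ([305.8, 294.9], 0.85), ([404.9, 207.2], 0.85), ([396.5, 241.7], 0.58)]
t 21.53 lin [-5.252e+02 -3.000e-01 -4.230e+01] ang [ 0.003 -0.001 -0.544] yaw -3.1 F [ 0.8 -1.1 -1.7] w 21.5 q [0.47 0.51 0.47 1.52 0.   2.1 ] p [0.566  0.2903 0.2607]
```

```bash
python3 -m jog '{"linear":[[-5,0,-15],[-20,0,-30],[-50,0,-42],[-85,0,-42],[-120,0,-42],[-155,0,-42],[-190,0,-42],[-225,0,-42]],"angular":[[0,0,0],[0,0,0],[0,0,0],[0,0,-0.04],[0,0,-0.08],[0,0,-0.12],[0,0,-0.16],[0,0,-0.2]],"grip":[255,255,255,255,255,255,255,255]}'; python3 -c "
from h import *
go([.5375,-.2342,.302],28.1)"
```

```text
time_s: 22.2
tcp_pos: [0.5525, 0.0637, 0.2999]
eef_rot: [-0.0, 0.653, 0.758, -0.0]
ft_force: [1.3, -0.3, -0.9]
gripper_width: 0.0211
finger_force: 59.0
t 22.2 lin [-292.4  -58.9   -2. ] ang [-0.001 -0.    -0.342] yaw 8.5 F [ 1.3 -0.3 -0.9] w 21.1 q [0.11 0.34 0.31 1.54 0.   1.54] p [0.5525 0.0637 0.2999]
```

```bash
python3 -m jog '{"linear":[[-35,-7,0],[-72,-14,-1],[-109,-21,-2],[-146,-28,-2],[-183,-36,-2],[-220,-44,-2],[-250,-50,-2],[-275,-55,-2]],"angular":[[0,0,-0.045],[0,0,-0.09],[0,0,-0.135],[0,0,-0.18],[0,0,-0.225],[0,0,-0.27],[0,0,-0.31],[0,0,-0.342]],"grip":[255,255,255,255,255,255,255,255]}'>/dev/null; python3 -m jog '{"linear":[[-10,-2,0],[-15,-3,0],[-17,-4,0],[-17,-4,0],[-17,-4,0],[-17,-4,0],[-17,-4,0],[-17,-4,0]],"angular":[[0,0,0],[0,0,0],[0,0,0],[0,0,0],[0,0,0],[0,0,0],[0,0,0],[0,0,0]],"grip":[255,255,255,255,255,255,255,255]}'>/dev/null; python3 -c "
from h import *
go([.5375,-.2342,.1392],28.1)"
```

```text
t 23.53 lin [  0.2  -6.8 163.4] ang [ 0.     0.    -0.001] yaw 28.0 F [ 0.2 -0.7 -0.8] w 21.1 q [-0.4   0.42  0.43  1.58  0.    0.68] p [ 0.5436 -0.2312  0.3026]
```

```bash
python3 -m jog '{"linear":[[0,-4,0],[0,-7,0],[0,-7,0],[0,-7,0],[0,-7,5],[0,-7,16],[0,-7,30],[0,-7,40]],"angular":[[0,0,0],[0,0,0],[0,0,0],[0,0,0],[0,0,0],[0,0,0],[0,0,0],[0,0,0]],"grip":[255,255,255,255,255,255,255,255]}'>/dev/null; python3 -c "
from h import *
go([.5375,-.2342,.1392],28.1)"
```

```text
t 24.2 lin [  0.5   0.7 121.8] ang [-0.    -0.001 -0.002] yaw 28.0 F [ 0.6  1.  -1.9] w 21.2 q [-0.41  0.4   0.29  1.47  0.    0.67] p [ 0.5372 -0.235   0.261 ]
```

```bash
python3 -m jog '{"linear":[[0,0,6],[0,0,18],[0,0,32],[0,0,46],[0,0,60],[0,0,74],[0,0,86],[0,0,94]],"angular":[[0,0,0],[0,0,0],[0,0,0],[0,0,0],[0,0,0],[0,0,0],[0,0,0],[0,0,0]],"grip":[255,255,255,255,255,255,255,255]}'; python3 -m jog '{"linear":[[0,0,8],[0,0,14],[0,0,18],[0,0,21],[0,0,23],[0,0,25],[0,0,26],[0,0,26]],"angular":[[0,0,0],[0,0,0],[0,0,0],[0,0,0],[0,0,0],[0,0,0],[0,0,0],[0,0,0]],"grip":[255,255,255,255,255,255,255,255]}';  python3 -c "
from h import *
go([.5375,-.2342,.1392],28.1)"
```

```text
time_s: 24.87
tcp_pos: [0.537, -0.2349, 0.1671]
eef_rot: [-0.001, 0.515, 0.857, -0.0]
ft_force: [-1.2, -0.1, -0.2]
gripper_width: 0.0215
finger_force: 59.0
time_s: 25.53
tcp_pos: [0.5373, -0.2351, 0.1424]
eef_rot: [0.0, 0.515, 0.857, -0.0]
ft_force: [0.2, 0.4, -1.5]
gripper_width: 0.021
finger_force: 59.0
t 25.53 lin [0.7 0.6 3.2] ang [ 0.     0.    -0.002] yaw 28.0 F [ 0.2  0.4 -1.5] w 21.0 q [-0.41  0.42  0.03  1.18 -0.    0.67] p [ 0.5373 -0.2351  0.1424]
```

Down the last 3 mm, then release, and check before retreating.

```bash
python3 -m jog '{"linear":[[0,0,1],[0.5,0.5,2],[0.5,0.5,3],[0.5,0.5,3],[0.5,0.5,3],[0.5,0.5,3],[0.5,0.5,3],[0.5,0.5,3]],"angular":[[0,0,0],[0,0,0],[0,0,0],[0,0,0],[0,0,0],[0,0,0],[0,0,0],[0,0,0]],"grip":[255,255,255,255,255,255,255,255]}'; python3 -m jog '{"linear":[[0,0,0],[0,0,0],[0,0,0],[0,0,0],[0,0,0],[0,0,0],[0,0,0],[0,0,0]],"angular":[[0,0,0],[0,0,0],[0,0,0],[0,0,0],[0,0,0],[0,0,0],[0,0,0],[0,0,0]],"grip":[180,120,80,40,0,0,0,0]}'; python3 -m jog '{"linear":[[0,0,0],[0,0,0],[0,0,-5],[0,0,-20],[0,0,-40],[0,0,-65],[0,0,-90],[0,0,-110]],"angular":[[0,0,0],[0,0,0],[0,0,0],[0,0,0],[0,0,0],[0,0,0],[0,0,0],[0,0,0]],"grip":[0,0,0,0,0,0,0,0]}'; python3 - <<'E'
from h import *
s=cams.camera("side");t=cams.camera("top")
f=lambda i,a,b,k:cv2.resize(i[a:a+120,b:b+130],(390,360),interpolation=cv2.INTER_CUBIC)
cv2.imwrite("pics/c13.png",np.hstack([f(s,80,300,3),f(s,250,240,3)]))
for c in("side","top"):
  for l in("basket","rod"):print(c,l,[(np.round(d["at"],1).tolist(),round(d["confidence"],2)) for d in spotter.spot_point(c,l)[:4]])
E
```

```text
time_s: 26.2
tcp_pos: [0.5375, -0.2344, 0.1394]
eef_rot: [0.0, 0.515, 0.857, -0.0]
ft_force: [-0.1, 0.0, -1.7]
gripper_width: 0.0212
finger_force: 59.2
time_s: 26.87
tcp_pos: [0.5375, -0.2344, 0.1394]
eef_rot: [0.0, 0.515, 0.857, -0.0]
ft_force: [-0.5, -0.4, 0.3]
gripper_width: 0.0852
finger_force: 0.0
time_s: 27.53
tcp_pos: [0.5376, -0.2344, 0.2518]
eef_rot: [0.001, 0.515, 0.857, 0.0]
ft_force: [1.2, -0.2, -0.0]
gripper_width: 0.0851
finger_force: 0.0
side basket [([402.5, 231.0], 0.83), ([305.1, 320.5], 0.8), ([394.5, 262.6], 0.71), ([328.5, 258.0], 0.62)]
side rod [([360.6, 141.8], 0.84), ([305.2, 297.1], 0.42)]
top basket [([177.7, 259.4], 0.73), ([266.5, 248.8], 0.72), ([339.3, 300.4], 0.7), ([279.6, 303.7], 0.66)]
top rod [([423.3, 207.7], 0.76)]
```

View pics/c13.png

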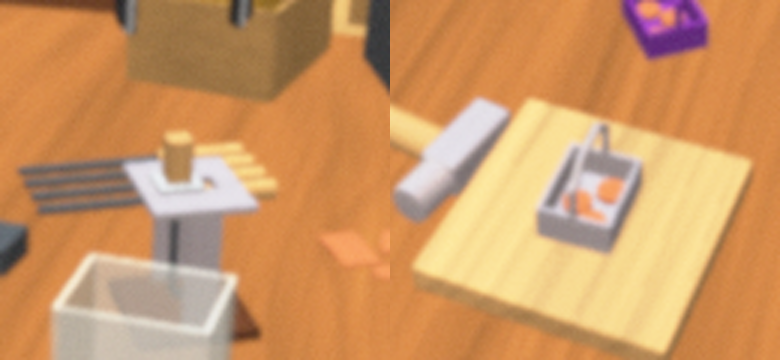

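The rod hangs upright in its stand (crop (178,160)), and the basket stands upright near the middle of the board (crop (590,200)). The arm is clear, so I hand in the job.

```bash
python3 -c "
from rig import workorder
print(workorder.finish_job())"
```

```text
the job is handed in; nothing more can be done
None
```

The job is handed in at about 28 s of the 67 s allowed: the last pictures show the basket upright near the middle of the draining board, unhooked, and the rod hanging back in its stand, with the can, tub, hammer and steel block never touched.

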